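# Knock two stuck chocolate medallions out of a turn-over mould

### The arm

A 7-joint arm with a two-finger parallel gripper is mounted at the origin on a cart in front of the work surface, level with it; the furniture and walls round the work are solid. World frame = base frame: x ahead of the robot, y to its left, z up, the work surface at z = 0. Lengths are in m, angles in rad, forces in N, time in s.
With the tool pointing down it reaches from about 0.425 to 0.925 m from the base axis. Payload 6.8 kg.
Tool frame: the origin (TCP) lies at the very end of the fingers, on their centre line; the grasp point (between the pads) lies 19 mm behind it (robot.pinch_z is the z of the grasp point in the tool frame, in m); z points along the fingers, x is the direction in which the jaws open and shut, and the axes are right-handed (so a half turn about z gives the same grasp; the last joint's range is limited). The gripper opens to 85 mm and grips with 20 to 120 N. Pads are 22 mm wide; open, the fingers measure 114 mm over their backs; the gripper's body (76 mm by 85 mm) begins 54 mm behind the grasp point. The pads swing forward as they close: fully open they stand 13 mm farther back than shut.
Start: joints at [-1.316, 0.477, 0.022, 1.555, -0.011, 1.109, -0.083], TCP at [0.24, 0.631, 0.231] pointing down, gripper open.
Joint ranges: [-2.96, 2.96], [-0.34, 2.1], [-1.41, 1.46], [0.24, 2.44], [-1.37, 4.51], [0.17, 1.92], [-2.96, 2.96]. Speed limits (rad/s): [2.39, 2.39, 3.14, 3.14, 3.14, 3.14, 3.14].

### API

Orientations are given as a unit quaternion [w, x, y, z].
In Python, from cell import robot gives the robot as it stands.
- The arm moves only by the shell command python3 -m inch 'ROWS'. ROWS is a JSON object of lists of equal length, an entry for each row: "slide": the shift along the tool's x, y, z in m, a list of three; "turn": the turn about the tool's z in rad; "hand": the opening, from 0 (shut) to 1 (fully open). A call has 1 to 20 rows; each row shifts and turns the pose as measured when the row begins, along the tool's axes as they then stand; what a row does not reach is not made up. A row lasts 1/10 s, in which the tool goes at most 50 mm and 8.59 degrees, less where a joint would pass 70% of its speed; a pose out of reach is approached as far as the arm can. A call with a gripper value outside its range is refused whole. The fingers move at their own pace and stop on an object; the grip force is fixed at half the most. Time passes only in rows, so rows that do not move let the fingers close. It gives the time, the measured TCP pose, the force and the opening at its end, in the units of the state.
- robot.sense(): the state, without advancing time (a new reading comes with each control period).
- robot.read_camera(name): name is "side" or "top"; returns a dict with "image" (480x640x3 uint8, red, green, blue), "fovy" (degrees; the focal length in pixels is half the picture's height over the tangent of half this angle, whatever the lens; pixels are square), "cx", "cy" (the principal point, pixels), "view" (4x4, takes a point from world to camera coordinates). Camera axes: x right, y down, z forward; pixel columns grow to the right and rows downward; lengths in m; the calibration is good to about 2 mm. A picture is of the moment at which its call begins. There is no depth.
- robot.hand_in(): hands the job in, once; it reports no verdict.
The state is a dict: "time": time; "joints": joint angles; "dq": joint speeds; "joint_torque": joint torques, N m; "tcp_pos": TCP position; "ee_rot": TCP orientation; "force": force on the tool from outside, world axes, zero at the start; "wrist_torque": the same for the moment, N m; "finger_gap": finger opening in m.
Only numpy, scipy, OpenCV 4.12 (cv2) and the standard library are available. Lean on these libraries where they do the work, as an engineer would, in place of code of your own. Each camera call takes 0.05 s, during which the arm holds its last target. There are 200 camera calls.

### The job

Two chocolate medallions are stuck in the blue turn-over mould: swing it right over by its handle bar so that it lies face down above the white tray, and tap the red knockers on its back with the tamper until both medallions have dropped into the tray. Then stand the tamper upright on the bare worktop again and swing the empty mould back to where it lay. Keep your fingers off the chocolate and the knockers, and leave the other things where they stand.

Things in the scene. Friction and masses are not known exactly. Their poses are not given: they have to be found in the camera images.
- stand: Dark steel demoulding stand, fixed (place and yaw vary). Base plate 136 x 158 x 6 mm (y -84 to 74); origin on the worktop below the hinge line; x along the hinge line, z up. Posts (8 x 20 mm, tops at z = 53 mm) at x = +-63.5 mm carry the hinge at z = 45 mm. Mould on the +y side (near the robot) at first; white tray on the -y (far) side.
- mould (a joint): Swing of the blue mould about the stand's +x axis, rad: 0 = face up on the +y side, 3.14 = turned over above the tray (stops at both ends). Stiff hinge (0.15 N m friction): it stays where it is left; about 3 N at the bar moves it. Slab 112 mm along the hinge, 12 to 66 mm from the hinge line, 16 mm thick; open face level with the hinge line, its back at z = 29 mm at 0, 61 mm at 3.14.
- mould_bar (a point): Middle of the mould's round steel handle bar: 10 mm thick, 88 mm long, parallel to the hinge line, 115 mm from it, 8 mm off its plane toward the mould's back (37 mm above the worktop at 0, 53 mm at 3.14). Arms at its two ends join it to the slab, 44 mm free between. Pinch it from above across the bar; it turns in the grip. Axes turn with the mould; at 0 they are the stand's.
- knocker_a: Red knocker on the mould's back, a button 24 mm across standing out 8 mm. Origin at the centre of its outer face, 30 mm from the mould's middle along the stand's -x and 39 mm from the hinge line; faces down at 0, up (69 mm high) when turned over. It travels 6 mm against a spring: 6 to 12 N pushes it home, which pops the medallion past its spring catches so that it falls.
- knocker_b: The other, identical red knocker, 30 mm from the mould's middle along the stand's +x.
- medallion_a: Dark brown chocolate medallion, 36 mm across, 10 mm thick, bevelled all round (faces 28 mm across), 20 g, stuck in the mould's round cavity in front of knocker_a. Origin at the centre of its underside.
- medallion_b: The identical medallion in front of knocker_b.
- tray_in (a point): Centre of the inner floor of the white tray on the stand: inside 110 x 66 mm (along the stand's x and y), floor 9 mm above the worktop, walls up to 30 mm.
- tamper: Coffee tamper standing upright on the worktop: steel foot 58 mm across, 18 mm high, narrow neck, turned wooden handle from 28 to 91 mm up, at most 40 mm thick; 0.42 kg or so. Origin at the centre of its underside, z up. Grip the handle from above. It stands either behind the stand to the left or on the stand's right, the sugar pot in the other place.
- sugar_pot: Bystander: chrome sugar pot with a knob, 66 mm across, 67 mm tall; origin under its centre.
- dosing_cup: Bystander: open steel dosing cup, 59 mm across, 52 mm tall; origin under its centre.
- shot_glass: Bystander: shot glass, 49 mm across, 61 mm tall; origin under its centre.
Mind the look-alikes: they are no part of the job. What is shaped like the medallion_b but pink is not meant.

How it is judged:
By the outcome, as a careful person would: the job done as asked, in the order asked, and still so for the second after the job is handed in, with the robot touching nothing.
It also fails if it takes over 64 s, if anything falls off the work surface, if the arm or the gripper's body presses on something with over 40 N, if the wrist force passes 120 N, or if a joint passes its speed limit or range.

## Working session

There is one attempt and no reset: what is moved stays moved. The work goes in short steps, Python scripts to look and compute and a shell command to move; the robot and the scene stay as the last step left them, time stands still between calls to the robot, and variables do not carry over. Pictures are saved under pics/ and viewed, about 8 in all and at most 12, crops included, and the job is handed in when it is done.

```bash
ls; mkdir -p pics
python3 - <<'E'
from cell import robot
import cv2,numpy as np
for n in("side","top"):
    d=robot.read_camera(n); cv2.imwrite(f"pics/{n}0.png",d["image"][:,:,::-1]); print(n,d["fovy"],d["cx"],d["cy"],np.round(d["view"],4).tolist(), {k for k in d})
s=robot.sense(); print(s); print(robot.pinch_z)
E
```

```text
pics
side 56.34012402420581 322.5057888313054 242.57390970056136 [[0.8703, -0.4924, -0.011, -0.6687], [-0.3369, -0.5787, -0.7427, 0.0485], [0.3593, 0.6501, -0.6696, 0.8957], [0.0, 0.0, 0.0, 1.0]] {'image', 'cx', 'fovy', 'cy', 'view'}
top 49.67466272539308 307.5418500433365 247.79707340114655 [[0.0833, -0.9965, 0.0018, -0.3425], [-0.972, -0.0817, -0.2205, 0.553], [0.2199, 0.0167, -0.9754, 0.7729], [0.0, 0.0, 0.0, 1.0]] {'image', 'cx', 'fovy', 'cy', 'view'}
{'time': 0.1, 'joints': array([-1.31610779,  0.47771022,  0.02234493,  1.55634608, -0.0114978 ,
        1.10928021, -0.08310674]), 'dq': array([ 0.00097916, -0.00137192, -0.00198805, -0.0024485 ,  0.00024601,
        0.00191999,  0.00029705]), 'joint_torque': array([ 4.82113057e-03, -5.97761679e+01,  1.61419004e+00, -2.81952721e+01,
        1.29315653e-02,  5.00284237e-03,  6.22370771e-05]), 'tcp_pos': array([0.23937109, 0.63056983, 0.23043055]), 'ee_rot': array([ 5.06897244e-04,  8.23064470e-01,  5.67947380e-01, -6.28996646e-04]), 'force': array([ 0.8655647 , -0.76391049,  0.08428848]), 'wrist_torque': array([-0.01035262, -0.02653683,  0.01805689]), 'finger_gap': 0.08496863795367869}
-0.0187
```

View pics/side0.png

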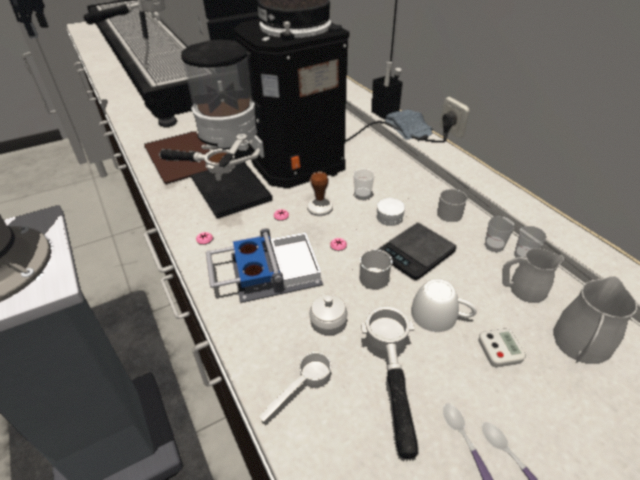

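View pics/top0.png

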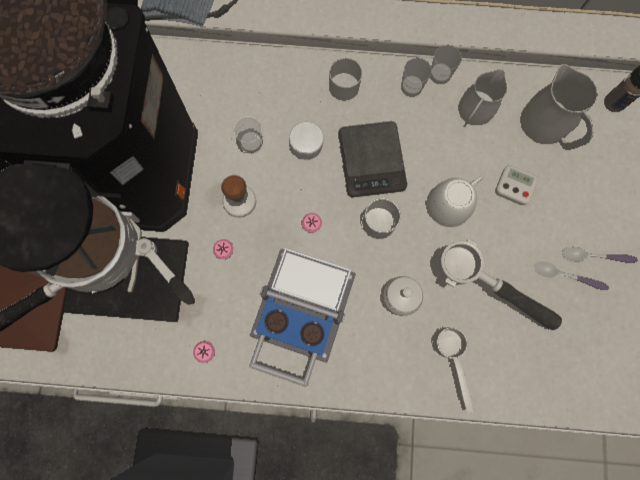

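The side view shows the mould at (253,263) and the tamper at (319,190). In the top view the mould is at (295,325), the tamper at (237,195), the sugar pot at (404,295), the cup at (380,218) and the glass at (249,135).

Look-alikes: pink discs at top (223,249), (312,222) and (204,351). The brown medallions in the mould at (277,321) and (313,333) are the ones meant. The tamper's only rival is the portafilter at (463,262), so the tamper is the brown-handled one at (237,195).

Run:
```python
import cv2
im=cv2.imread("pics/top0.png")[165:395,190:430]
cv2.imwrite("pics/crop1.png",cv2.resize(im,None,fx=2.5,fy=2.5,interpolation=cv2.INTER_CUBIC))
```

```text
(no output)
```

View pics/crop1.png

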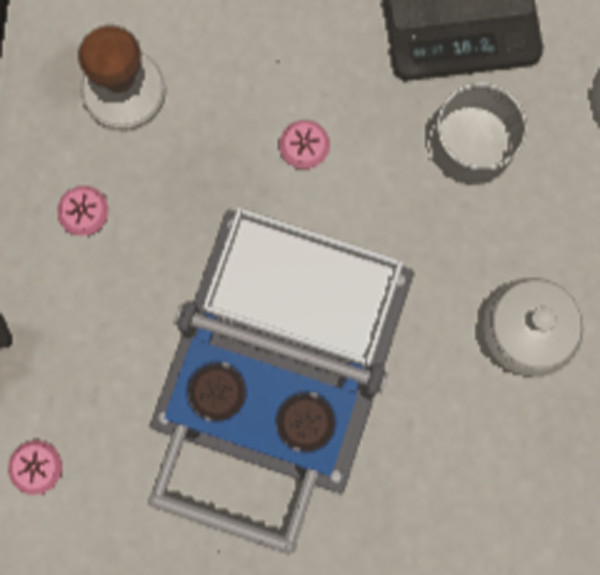

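```bash
cat > h.py <<'E'
import numpy as np
from cell import robot
def ray(d,u,v):
    f=240/np.tan(np.radians(d["fovy"])/2); V=np.array(d["view"]); R,t=V[:3,:3],V[:3,3]
    return -R.T@t, R.T@np.array([(u-d["cx"])/f,(v-d["cy"])/f,1])
def at(d,u,v,z):
    c,r=ray(d,u,v); return c+r*(z-c[2])/r[2]
def proj(d,p):
    f=240/np.tan(np.radians(d["fovy"])/2); V=np.array(d["view"]); q=V[:3,:3]@p+V[:3,3]
    return np.array([d["cx"]+f*q[0]/q[2],d["cy"]+f*q[1]/q[2]])
X0=None
def st(p,s): # stand->world
    x,y,a=s; c,n=np.cos(a),np.sin(a); return np.array([x+c*p[0]-n*p[1],y+n*p[0]+c*p[1],p[2]])
E
python3 - <<'E'
from h import *
from scipy.optimize import least_squares
d=robot.read_camera("top")
im=lambda u,v:(190+u/2.5,165+v/2.5)
P=[((44,115,37),(156,499)),((-44,115,37),(291,545)),((-30,39,45),(306,422)),((30,39,45),(217,391)),
((68,-84,6),(231,208)),((-68,-84,6),(412,268)),((68,74,6),(151,428)),((-68,74,6),(343,494)),((56,66,45),(165,418)),((-56,66,45),(337,475))]
f=lambda s:np.concatenate([proj(d,st(np.array(p)/1e3,s))-im(*q) for p,q in P])
r=least_squares(f,[.6,0,1.57]);s=r.x
print(s,np.round(r.fun.reshape(-1,2),1).tolist())
for p in [(0,115,37),(0,0,45),(0,-115,53),(-30,-39,69),(30,-39,69),(0,-46,9)]: print(p,np.round(st(np.array(p)/1e3,s),4))
for n,u,z in [("tamperfoot",(123,91),.018),("tampertop",(112,48),.089),("pot knob",(543,318),.064),("cup rim",(478,117),.052)]: print(n,at(d,*im(*u),z))
for u in [(249,135),(223,249),(312,222),(204,351),(306,139)]: print(u,at(d,*u,.01))
print(robot.sense()["tcp_pos"])
E
```

```text
[ 0.49072864 -0.29485188  1.33282115] [[0.8, 0.3], [-0.3, 0.0], [0.5, -0.5], [0.3, -0.1], [-1.4, -0.3], [1.7, 0.3], [-0.6, -0.1], [0.7, 0.1], [0.0, 0.1], [-1.6, 0.1]]
(0, 115, 37) [ 0.379  -0.2677  0.037 ]
(0, 0, 45) [ 0.4907 -0.2949  0.045 ]
(0, -115, 53) [ 0.6025 -0.322   0.053 ]
(-30, -39, 69) [ 0.5216 -0.3332  0.069 ]
(30, -39, 69) [ 0.5357 -0.2749  0.069 ]
(0, -46, 9) [ 0.5354 -0.3057  0.009 ]
tamperfoot [ 0.66182258 -0.16954171  0.018     ]
tampertop [ 0.66789922 -0.1708254   0.089     ]
pot knob [ 0.52090618 -0.45766038  0.064     ]
cup rim [ 0.65310508 -0.41142228  0.052     ]
(249, 135) [ 0.79019428 -0.17177744  0.01      ]
(223, 249) [ 0.57722089 -0.15018839  0.01      ]
(312, 222) [ 0.63774955 -0.29809339  0.01      ]
(204, 351) [ 0.40444403 -0.13957456  0.01      ]
(306, 139) [ 0.79110362 -0.27473836  0.01      ]
[0.23940473 0.63064663 0.23054885]
```

Run:
```python
from h import *
t=robot.read_camera("top");s=robot.read_camera("side")
def tri(a,b):
    c1,r1=ray(t,*a);c2,r2=ray(s,*b); A=np.stack([r1,-r2],1); k=np.linalg.lstsq(A,c2-c1,rcond=None)[0]
    p,q=c1+k[0]*r1,c2+k[1]*r2; return np.round((p+q)/2,3),round(np.linalg.norm(p-q),3)
print("handle tip",tri((3,318),(165,154)))
print("fork head",tri((52,290),(196,157)))
print("lever/white",tri((145,245),(258,143)))
print("black lever tip",tri((190,298),(262,165)))
print("hopper lid",tri((40,215),(213,53)))
print("mat corner",at(t,187,300,.01),at(t,180,320,.01),at(t,62,315,.01),at(t,55,348,.01))
print("tamper top",tri((190+112/2.5,165+48/2.5),(319,177)))
for p in [(.43,0,.23),(.40,.15,.23),(.3,.3,.23)]: print(p,proj(t,np.array(p)),proj(s,np.array(p)))
```

```text
handle tip (array([0.421, 0.187, 0.035]), np.float64(0.016))
fork head (array([0.476, 0.108, 0.05 ]), np.float64(0.006))
lever/white (array([ 0.559, -0.065,  0.145]), np.float64(0.028))
black lever tip (array([ 0.508, -0.15 ,  0.151]), np.float64(0.072))
hopper lid (array([0.531, 0.001, 0.321]), np.float64(0.005))
mat corner [ 0.48524735 -0.10056658  0.01      ] [ 0.45125298 -0.09346344  0.01      ] [0.44308044 0.10313105 0.01      ] [0.38887334 0.10446628 0.01      ]
tamper top (array([ 0.667, -0.17 ,  0.087]), np.float64(0.004))
(0.43, 0, 0.23) [ 60.6122749  315.83446861] [174.00150082 108.95654749]
(0.4, 0.15, 0.23) [-64.29491427 329.99347324] [141.52398218  85.7734911 ]
(0.3, 0.3, 0.23) [-208.07606733  403.6800815 ] [83.16176501 72.2244624 ]
```

```bash
python3 -m inch '{"slide":[[-0.035,0,-0.03],[-0.035,0,-0.03],[-0.035,0,-0.03],[-0.035,0,-0.03],[-0.035,0,-0.03],[-0.035,0,-0.02],[-0.015,0,0],[0,0,0]],"turn":[0,0,0,0,0,0,0,0],"hand":[0.5,0.5,0.5,0.5,0.5,0.5,0.5,0.5]}'
```

```text
time: 1.05
tcp_pos: [0.1565, 0.4126, 0.4048]
ee_rot: [0.002, 0.823, 0.568, -0.002]
force: [0.9, 0.6, -0.6]
finger_gap: 0.0428
```

```bash
python3 -m inch '{"slide":[[-0.002,0.046,0],[-0.002,0.046,0],[-0.002,0.046,0],[-0.002,0.046,0],[-0.002,0.046,0],[-0.002,0.046,0],[-0.002,0.046,0],[-0.002,0.046,0],[-0.002,0.046,0],[-0.002,0.046,0],[-0.002,0.046,0],[-0.002,0.046,0],[-0.002,0.046,0],[-0.002,0.046,0],[-0.002,0.046,0],[-0.002,0.046,0]],"turn":[0.105,0.105,0.105,0.105,0.105,0.105,0.105,0.105,0.105,0.105,0.105,0.105,0.105,0.105,0.105,0.105],"hand":[0.5,0.5,0.5,0.5,0.5,0.5,0.5,0.5,0.5,0.5,0.5,0.5,0.5,0.5,0.5,0.5]}'
```

```text
time: 2.65
tcp_pos: [0.3977, -0.2095, 0.4048]
ee_rot: [0.01, 0.965, -0.26, 0.002]
force: [0.4, 0.2, 0.5]
finger_gap: 0.0429
```

```bash
cat >> h.py <<'E'
S=(0.4907,-0.2949,1.3328)
def yaw(s=None):
    q=(s or robot.sense())["ee_rot"]; return 2*np.arctan2(q[2],q[1])
def to(p,psi=None):
    "slide in current tool axes (down tool) and turn to reach world p / yaw psi"
    s=robot.sense(); y=yaw(s); d=np.array(p)-s["tcp_pos"]
    print("slide",np.round([np.cos(y)*d[0]+np.sin(y)*d[1],np.sin(y)*d[0]-np.cos(y)*d[1],-d[2]],4),"turn",None if psi is None else round((y-psi+np.pi/2)%np.pi-np.pi/2,3),"yaw",round(y,3),"j",np.round(s["joints"],2))
E
python3 -c "
from h import *
to(st(np.array([0,.115,.02]),S),-.238)"
```

```text
slide [0.0131 0.0598 0.3848] turn -0.289 yaw -0.527 j [-0.55 -0.13  0.81  1.85  0.12  1.38 -0.29]
```

```bash
python3 -m inch '{"slide":[[0.007,0.03,0.03],[0.006,0.03,0.03],[0,0,0.045],[0,0,0.045],[0,0,0.045],[0,0,0.045],[0,0,0.045],[0,0,0]],"turn":[0,0,-0.145,-0.145,0,0,0,0],"hand":[0.5,0.5,0.5,0.5,0.5,0.5,0.5,0.5]}'
python3 - <<'E'
from h import *
import cv2
to(st(np.array([0,.115,.02]),S),-.238)
t=robot.read_camera("top");s=robot.read_camera("side")
a=cv2.resize(t["image"][250:410,180:380],None,fx=2,fy=2);b=cv2.resize(s["image"][190:350,130:330],None,fx=2,fy=2)
cv2.imwrite("pics/p4.png",np.hstack([a,b])[:,:,::-1])
p=st(np.array([0,.115,.037]),S);print((proj(t,p)-[180,250])*2,(proj(s,p)-[130,190])*2+[400,0])
E
```

```text
time: 3.45
tcp_pos: [0.3801, -0.2884, 0.1201]
ee_rot: [0.016, 0.991, -0.131, 0.003]
force: [-1.2, 0.8, 0.3]
finger_gap: 0.0429
slide [-0.0065 -0.0195  0.1001] turn -0.025 yaw -0.263 j [-0.19  0.41  0.86  2.18 -0.43  0.72  0.69]
[199.15292436 247.88050721] [561.83721895 157.12941795]
```

View pics/p4.png

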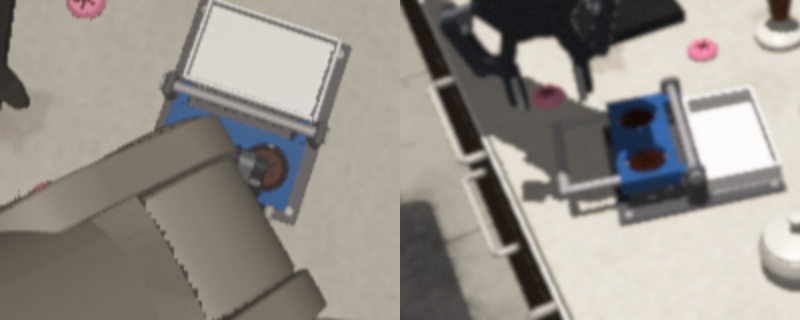

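```bash
cat >> h.py <<'E'
from scipy.spatial.transform import Rotation as Ro
def to(p,psi=None):
    s=robot.sense(); q=s["ee_rot"]; R=Ro.from_quat([q[1],q[2],q[3],q[0]]).as_matrix(); y=np.arctan2(R[1,0],R[0,0])
    print("slide",np.round(R.T@(np.array(p)-s["tcp_pos"]),4),"turn",None if psi is None else round((y-psi+np.pi/2)%np.pi-np.pi/2,3),"z",np.round(R[:,2],3),"tcp",np.round(s["tcp_pos"],4),"F",np.round(s["force"],1),"gap",round(s["finger_gap"],4),"t",s["time"])
E
python3 -m inch '{"slide":[[-0.003,-0.01,0.015],[-0.003,-0.01,0.015],[0,0,0]],"turn":[-0.025,0,0],"hand":[0.5,0.5,0.5]}'
python3 -c "
from h import *
to(st(np.array([0,.115,.02]),S),-.238)"
```

```text
time: 3.85
tcp_pos: [0.3891, -0.2735, 0.1015]
ee_rot: [0.018, 0.993, -0.118, 0.015]
force: [-0.5, -0.2, -0.5]
finger_gap: 0.0426
slide [-0.0139 -0.0059  0.0809] turn 0.001 z [ 0.025 -0.04  -0.999] tcp [ 0.3891 -0.2735  0.1015] F [-0.5 -0.2 -0.5] gap 0.0426 t 3.85
```

```bash
python3 -m inch '{"slide":[[-0.007,-0.003,0.012],[-0.007,-0.003,0.012],[0,0,0]],"turn":[0,0,0],"hand":[0.5,0.5,0.5]}'
python3 -c "
from h import *
to(st(np.array([0,.115,.02]),S),-.238);print(robot.sense()['joints'])"
```

```text
time: 4.15
tcp_pos: [0.3842, -0.2684, 0.0844]
ee_rot: [0.02, 0.993, -0.117, 0.022]
force: [-0.2, -0.4, -0.0]
finger_gap: 0.0428
slide [-0.0084 -0.0016  0.0641] turn 0.004 z [ 0.04  -0.044 -0.998] tcp [ 0.3842 -0.2684  0.0844] F [-0.2 -0.4 -0. ] gap 0.0428 t 4.15
[-0.16513505  0.43105804  0.77226319  2.24135251 -0.52093622  0.58599259
  0.75354706]
```

```bash
python3 -m inch '{"slide":[[-0.005,-0.001,0.012],[-0.005,-0.001,0.014],[-0.003,-0.001,0.014],[-0.001,0,0.012]],"turn":[0,0,0,0],"hand":[0.5,0.5,0.5,0.5]}'
python3 -c "
from h import *
to(st(np.array([0,.115,.019]),S),-.238);print(robot.sense()['joints'])"
```

```text
time: 4.55
tcp_pos: [0.3805, -0.2682, 0.0365]
ee_rot: [0.022, 0.993, -0.116, 0.03]
force: [0.3, -0.3, -0.3]
finger_gap: 0.0429
slide [-0.0027 -0.0007  0.0173] turn 0.006 z [ 0.055 -0.05  -0.997] tcp [ 0.3805 -0.2682  0.0365] F [ 0.3 -0.3 -0.3] gap 0.0429 t 4.55
[-0.04301056  0.50035893  0.62827133  2.27765671 -0.65016861  0.45551671
  0.86990559]
```

```bash
python3 -m inch '{"slide":[[-0.002,-0.001,0.009],[-0.002,0,0.008],[0,0,0.002],[0,0,0],[0,0,0],[0,0,0],[0,0,0]],"turn":[0,0,0,0,0,0,0],"hand":[0.5,0.5,0.5,0,0,0,0]}'
python3 -c "
from h import *
to(st(np.array([0,.115,.019]),S),-.238);print(robot.sense()['joints'])"
```

```text
time: 5.25
tcp_pos: [0.38, -0.269, 0.0176]
ee_rot: [0.022, 0.992, -0.116, 0.033]
force: [-0.1, 0.1, -3.1]
finger_gap: 0.0079
slide [-0.0012 -0.0008 -0.0015] turn 0.006 z [ 0.059 -0.052 -0.997] tcp [ 0.38   -0.269   0.0176] F [-0.1  0.1 -3.1] gap 0.0079 t 5.25
[ 0.0101544   0.53009508  0.56473557  2.28427817 -0.69958065  0.4059765
  0.91409879]
```

```bash
python3 -m inch '{"slide":[[0.001,0,-0.018],[0.004,0,-0.0175],[0.006,0,-0.017]],"turn":[0,0,0],"hand":[0,0,0]}'
cat >> h.py <<'E'
def arc(phis):
    "where on the arc (deg) the grasp point is, and slides for the next rows"
    s=robot.sense(); q=s["ee_rot"]; R=Ro.from_quat([q[1],q[2],q[3],q[0]]).as_matrix()
    b=s["tcp_pos"]-.019*R[:,2]; o=np.array([S[0],S[1],.045]); c,n=np.cos(S[2]),np.sin(S[2])
    ex,ey=np.array([c,n,0]),np.array([-n,c,0]); r=b-o; phi=np.degrees(np.arctan2(r[2],r@ey))
    print("phi",phi,"R",np.hypot(r[2],r@ey),"along",r@ex,"F",np.round(s["force"],1),"gap",s["finger_gap"],"z",np.round(R[:,2],3),"t",s["time"],"j",np.round(s["joints"],2))
    P=[.1153*(np.cos(a)*ey+np.sin(a)*np.array([0,0,1])) for a in np.radians([phi]+list(phis))]
    for i in range(len(phis)): print(phis[i],np.round(R.T@(P[i+1]-P[i]-(r@ex*ex if i==0 else 0)),4).tolist())
E
python3 -c "
from h import *
arc([30,40,50,60,70,80,90])"
```

```text
time: 5.55
tcp_pos: [0.388, -0.271, 0.0715]
ee_rot: [0.025, 0.992, -0.117, 0.033]
force: [10.6, -5.1, -10.8]
finger_gap: 0.008
phi 23.02564363227703 R 0.11605527179397167 along -0.00017701263398103503 F [ 10.6  -5.1 -10.8] gap 0.007954997375234042 z [ 0.059 -0.057 -0.997] t 5.55 j [-0.13  0.45  0.73  2.25 -0.57  0.53  0.79]
30 [0.0071, 0.0003, -0.0121]
40 [0.0127, 0.0007, -0.0156]
50 [0.0152, 0.0006, -0.0132]
60 [0.0172, 0.0005, -0.0103]
70 [0.0188, 0.0004, -0.0072]
80 [0.0197, 0.0002, -0.0038]
90 [0.0201, 0.0001, -0.0003]
```

```bash
python3 -m inch '{"slide":[[0.007,0,-0.012],[0.0127,0.0005,-0.0155],[0.015,0.0005,-0.013],[0.017,0.0005,-0.010],[0.0188,0.0004,-0.007],[0.0197,0,-0.004],[0.020,0,0]],"turn":[0,0,0,0,0,0,0],"hand":[0,0,0,0,0,0,0]}'
python3 -c "
from h import *
arc([100,110,120,130,140,150,160,170,176])"
```

```text
time: 6.25
tcp_pos: [0.4816, -0.2942, 0.1426]
ee_rot: [0.022, 0.992, -0.12, 0.025]
force: [-5.3, 4.5, 20.2]
finger_gap: 0.0075
phi 85.06775712735391 R 0.1169944733919177 along -0.0007683398799949511 F [-5.3  4.5 20.2] gap 0.007480722402199829 z [ 0.043 -0.05  -0.998] t 6.25 j [-0.21  0.49  0.83  1.99 -0.48  0.8   0.64]
100 [0.0298, -0.001, 0.0029]
110 [0.0191, -0.0003, 0.0062]
120 [0.0177, -0.0004, 0.0095]
130 [0.0158, -0.0005, 0.0124]
140 [0.0134, -0.0006, 0.0149]
150 [0.0106, -0.0007, 0.017]
160 [0.0075, -0.0007, 0.0186]
170 [0.0041, -0.0008, 0.0197]
176 [0.0008, -0.0005, 0.012]
```

```bash
python3 -m inch '{"slide":[[0.015,0,0.002],[0.018,0,0.004],[0.019,0,0.006],[0.0177,0,0.0095],[0.0158,0,0.0125],[0.0134,0,0.015]],"turn":[0,0,0,0,0,0],"hand":[0,0,0,0,0,0]}'
python3 -c "
from h import *
arc([150,160,170,176])"
```

```text
time: 6.85
tcp_pos: [0.5779, -0.3182, 0.0998]
ee_rot: [0.018, 0.992, -0.12, 0.02]
force: [-4.0, 1.8, 1.1]
finger_gap: 0.0079
phi 140.46514600103927 R 0.11588854360768643 along -0.001434872382596715 F [-4.   1.8  1.1] gap 0.007871253062644098 z [ 0.035 -0.041 -0.999] t 6.85 j [-0.11  0.69  0.74  1.78 -0.58  0.85  0.64]
150 [0.0102, -0.002, 0.0162]
160 [0.0077, -0.0006, 0.0186]
170 [0.0043, -0.0006, 0.0196]
176 [0.0009, -0.0004, 0.012]
```

```bash
python3 -m inch '{"slide":[[0.0102,-0.001,0.0162],[0.0077,-0.0005,0.0186],[0.0043,-0.0005,0.0196],[0.001,0,0.012],[0,0,0.002]],"turn":[0,0,0,0,0],"hand":[0,0,0,0,0]}'
python3 -c "
from h import *
arc([176])"
```

```text
time: 7.35
tcp_pos: [0.6029, -0.3244, 0.0315]
ee_rot: [0.017, 0.993, -0.119, 0.018]
force: [-8.3, 7.0, 29.5]
finger_gap: 0.0078
phi 177.29086445423889 R 0.11536083946417218 along -0.0016738014031640568 F [-8.3  7.  29.5] gap 0.007792264908481006 z [ 0.031 -0.039 -0.999] t 7.35 j [-0.05  0.8   0.66  1.74 -0.64  0.78  0.67]
176 [-0.0001, -0.0016, -0.0026]
```

```bash
python3 -m inch '{"slide":[[0,0,-0.003],[0,0,0],[0,0,0],[0,0,0],[0,0,-0.02],[0,0,-0.04],[0,0,-0.045],[0,0,-0.045],[0,0,0]],"turn":[0,0,0,0,0,0,0,0,0],"hand":[0,0.5,0.5,0.5,0.5,0.5,0.5,0.5,0.8]}'
python3 - <<'E'
from h import *
import cv2
to([.664,-.170,.13],-.24)
t=robot.read_camera("top");s=robot.read_camera("side")
a=cv2.resize(t["image"][150:390,180:420],None,fx=1.6,fy=1.6);b=cv2.resize(s["image"][150:350,200:400],None,fx=1.92,fy=1.92)
cv2.imwrite("pics/p5.png",np.hstack([a,b])[:,:,::-1])
E
```

```text
time: 8.25
tcp_pos: [0.5965, -0.3187, 0.1939]
ee_rot: [0.018, 0.992, -0.12, 0.017]
force: [-0.0, 0.4, 0.3]
finger_gap: 0.0557
slide [ 0.0277 -0.1624  0.06  ] turn -0.0 z [ 0.029 -0.039 -0.999] tcp [ 0.5965 -0.3187  0.1939] F [-0.   0.4  0.3] gap 0.0557 t 8.25
```

View pics/p5.png

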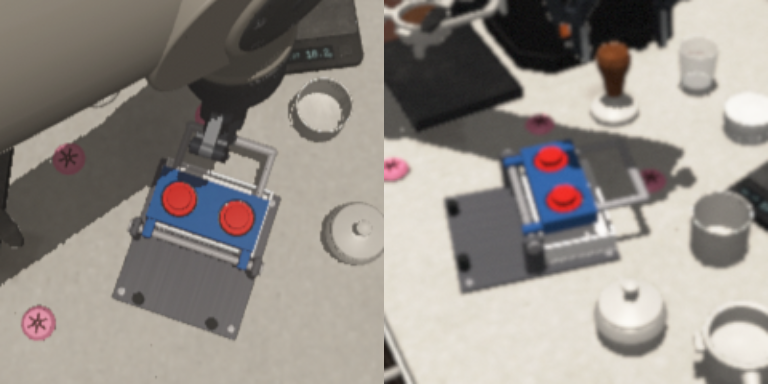

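Run:
```python
from h import *
import cv2
from scipy.optimize import minimize_scalar
t=robot.read_camera("top");s=robot.read_camera("side")
cv2.imwrite("pics/p6.png",np.hstack([s["image"][:300,:400],t["image"][:300,:400]])[:,:,::-1])
for n,tb,sb in[("right",(195,130),(348,30)),("front",(165,228),(250,40))]:
    p=at(t,*tb,0); r=minimize_scalar(lambda z:np.linalg.norm(proj(s,p+[0,0,z])-sb),bounds=(0,.8),method="bounded"); print(n,p,r.x,r.fun,proj(s,p))
```

```text
right [ 0.7962377  -0.07090035  0.        ] 0.33940413423063603 1.8647894418554414 [345.86910498 172.04213783]
front [ 0.60818189 -0.04293165  0.        ] 0.3454678305091247 8.581464733084415 [273.73231173 188.29402623]
```

View pics/p6.png

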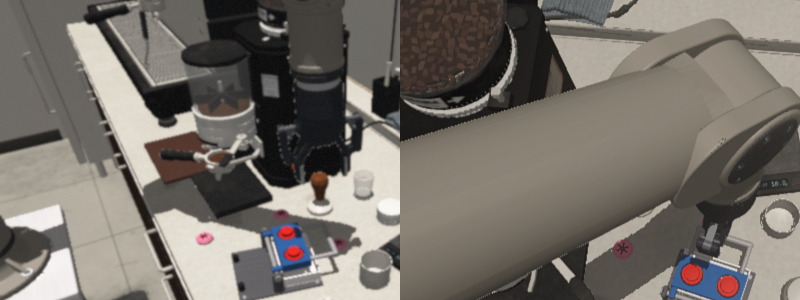

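```bash
python3 -m inch '{"slide":[[0.006,-0.035,0],[0.006,-0.035,0],[0.006,-0.035,0.01],[0.006,-0.03,0.02],[0.004,-0.025,0.02],[0,0,0]],"turn":[0,0,0,0,0,0],"hand":[0.85,0.85,0.85,0.85,0.85,0.85]}'
python3 -c "
from h import *
to([.664,-.170,.043],-.24);print(robot.sense()['joints'])"
```

```text
time: 9.05
tcp_pos: [0.6567, -0.163, 0.1212]
ee_rot: [0.015, 0.992, -0.122, 0.004]
force: [0.2, 0.2, -0.2]
finger_gap: 0.0728
slide [0.0078 0.0027 0.0784] turn -0.005 z [ 0.005 -0.031 -0.999] tcp [ 0.6567 -0.163   0.1212] F [ 0.2  0.2 -0.2] gap 0.0728 t 9.05
[-0.36996317  0.71225669  0.76834855  1.69120568 -0.55090955  0.95757187
  0.3503148 ]
```

```bash
python3 -m inch '{"slide":[[0.006,0.002,0],[0.002,0.001,0.02],[0,0,0.025],[0,0,0.025],[0,0,0.006]],"turn":[0,0,0,0,0],"hand":[0.85,0.85,0.85,0.85,0.85]}'
python3 - <<'E'
from h import *
import cv2
to([.664,-.170,.043],-.24)
t=robot.read_camera("top");s=robot.read_camera("side")
a=cv2.resize(t["image"][120:270,180:330],None,fx=2.5,fy=2.5);b=cv2.resize(s["image"][130:230,260:360],None,fx=3.75,fy=3.75)
cv2.imwrite("pics/p7.png",np.hstack([a,b])[:,:,::-1])
E
```

```text
time: 9.55
tcp_pos: [0.6624, -0.1776, 0.0401]
ee_rot: [0.017, 0.992, -0.125, 0.004]
force: [-1.0, -0.9, -0.1]
finger_gap: 0.0727
slide [-0.0003 -0.0076 -0.0031] turn -0.011 z [ 0.003 -0.036 -0.999] tcp [ 0.6624 -0.1776  0.0401] F [-1.  -0.9 -0.1] gap 0.0727 t 9.55
```

View pics/p7.png

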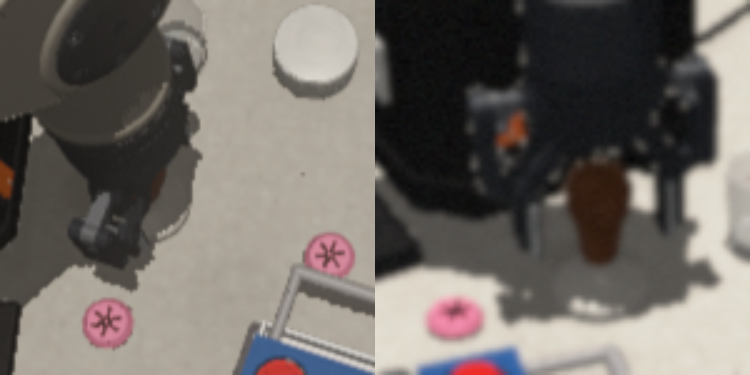

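```bash
python3 -m inch '{"slide":[[0,-0.007,-0.005],[0,-0.001,-0.001],[0,0,0],[0,0,0],[0,0,0],[0,0,0],[0,0,0]],"turn":[0,0,0,0,0,0,0],"hand":[0.85,0.85,0.3,0,0,0,0]}'
python3 -c "
from h import *
to([.664,-.170,.043],-.24)"
```

```text
time: 10.35
tcp_pos: [0.6676, -0.171, 0.0534]
ee_rot: [0.018, 0.992, -0.126, 0.008]
force: [-0.5, 0.3, -0.9]
finger_gap: 0.0376
slide [-0.004  -0.0004  0.0103] turn -0.012 z [ 0.012 -0.038 -0.999] tcp [ 0.6676 -0.171   0.0534] F [-0.5  0.3 -0.9] gap 0.0376 t 10.35
```

```bash
python3 -m inch '{"slide":[[0,0,-0.015],[0,0,-0.03],[0,0,-0.04],[0,0,-0.04],[0,0,-0.01],[0,0,0]],"turn":[0,0,0,0,0,0],"hand":[0,0,0,0,0,0]}'
python3 -c "
from h import *
to([.5357,-.2749,.16],-.24)"
```

```text
time: 10.95
tcp_pos: [0.6631, -0.1644, 0.1916]
ee_rot: [0.017, 0.992, -0.126, 0.004]
force: [0.6, 0.2, -5.9]
finger_gap: 0.0377
slide [-0.0961  0.1378  0.0351] turn -0.013 z [ 0.003 -0.035 -0.999] tcp [ 0.6631 -0.1644  0.1916] F [ 0.6  0.2 -5.9] gap 0.0377 t 10.95
```

```bash
python3 -m inch '{"slide":[[-0.024,0.034,0],[-0.024,0.034,0.005],[-0.024,0.034,0.01],[-0.022,0.034,0.015],[0,0,0]],"turn":[0,0,0,0,0],"hand":[0,0,0,0,0]}'
python3 -c "
from h import *
to([.5357,-.2749,.16],-.24)"
```

```text
time: 11.45
tcp_pos: [0.5315, -0.2725, 0.1563]
ee_rot: [0.016, 0.992, -0.123, -0.001]
force: [-0.8, 0.7, -4.9]
finger_gap: 0.0378
slide [ 0.0047  0.0015 -0.0036] turn -0.007 z [-0.005 -0.032 -0.999] tcp [ 0.5315 -0.2725  0.1563] F [-0.8  0.7 -4.9] gap 0.0378 t 11.45
```

```bash
python3 -m inch '{"slide":[[0.004,0.001,0.015],[0,0,0.015],[0,0,0.004]],"turn":[0,0,0],"hand":[0,0,0]}'
python3 -m inch '{"slide":[[0,0,0.003],[0,0,0.002]],"turn":[0,0],"hand":[0,0]}'
python3 -m inch '{"slide":[[0,0,0.002],[0,0,0.002]],"turn":[0,0],"hand":[0,0]}'
```

```text
time: 11.75
tcp_pos: [0.5339, -0.275, 0.117]
ee_rot: [0.016, 0.992, -0.124, -0.002]
force: [-1.6, 0.5, 0.4]
finger_gap: 0.0377
time: 11.95
tcp_pos: [0.5344, -0.2769, 0.1157]
ee_rot: [0.016, 0.992, -0.124, -0.002]
force: [-12.3, 6.2, 31.2]
finger_gap: 0.0379
time: 12.15
tcp_pos: [0.5342, -0.2775, 0.116]
ee_rot: [0.014, 0.992, -0.123, -0.003]
force: [-8.1, 4.7, 21.0]
finger_gap: 0.0378
```

```bash
python3 -m inch '{"slide":[[0,0,-0.012],[0,0,-0.02],[0,0,-0.008],[0,0.03,0],[0,0.03,0],[0,0,0]],"turn":[0,0,0,0,0,0],"hand":[0,0,0,0,0,0]}'
python3 -c "
from h import *
to([.5216,-.3332,.126],-.24)"
```

```text
time: 12.75
tcp_pos: [0.524, -0.3311, 0.1578]
ee_rot: [0.014, 0.993, -0.118, -0.003]
force: [-0.6, -0.4, -4.1]
finger_gap: 0.0374
slide [-0.0017  0.0017  0.0319] turn 0.004 z [-0.01  -0.027 -1.   ] tcp [ 0.524  -0.3311  0.1578] F [-0.6 -0.4 -4.1] gap 0.0374 t 12.75
```

```bash
python3 -m inch '{"slide":[[-0.002,0.001,0.015],[0,0,0.015],[0,0,0.006]],"turn":[0,0,0],"hand":[0,0,0]}'
python3 -m inch '{"slide":[[0,0,0.003],[0,0,0.002]],"turn":[0,0],"hand":[0,0]}'
python3 -m inch '{"slide":[[0,0,0.002],[0,0,0.001]],"turn":[0,0],"hand":[0,0]}'
python3 -m inch '{"slide":[[0,0,-0.012],[0,0,-0.03],[0,0,-0.03],[0,0,-0.03],[0,0,0]],"turn":[0,0,0,0,0],"hand":[0,0,0,0,0]}'
python3 - <<'E'
from h import *
import cv2
to([.664,-.170,.19],-.24)
s=robot.read_camera("side")
cv2.imwrite("pics/p8.png",cv2.resize(s["image"][190:310,210:350],None,fx=5,fy=5)[:,:,::-1])
E
```

```text
time: 13.05
tcp_pos: [0.5227, -0.3307, 0.1182]
ee_rot: [0.014, 0.993, -0.116, -0.003]
force: [0.1, 0.3, -0.2]
finger_gap: 0.0378
time: 13.25
tcp_pos: [0.5233, -0.3317, 0.1156]
ee_rot: [0.014, 0.993, -0.116, -0.003]
force: [-9.7, 5.2, 31.8]
finger_gap: 0.0378
time: 13.45
tcp_pos: [0.5228, -0.3324, 0.1164]
ee_rot: [0.013, 0.993, -0.116, -0.003]
force: [-3.6, 3.0, 5.4]
finger_gap: 0.0378
time: 13.95
tcp_pos: [0.5241, -0.3268, 0.221]
ee_rot: [0.012, 0.993, -0.114, -0.005]
force: [0.7, -1.2, -3.4]
finger_gap: 0.0377
slide [ 0.1007 -0.1852  0.0257] turn 0.01 z [-0.012 -0.023 -1.   ] tcp [ 0.5241 -0.3268  0.221 ] F [ 0.7 -1.2 -3.4] gap 0.0377 t 13.95
```

View pics/p8.png

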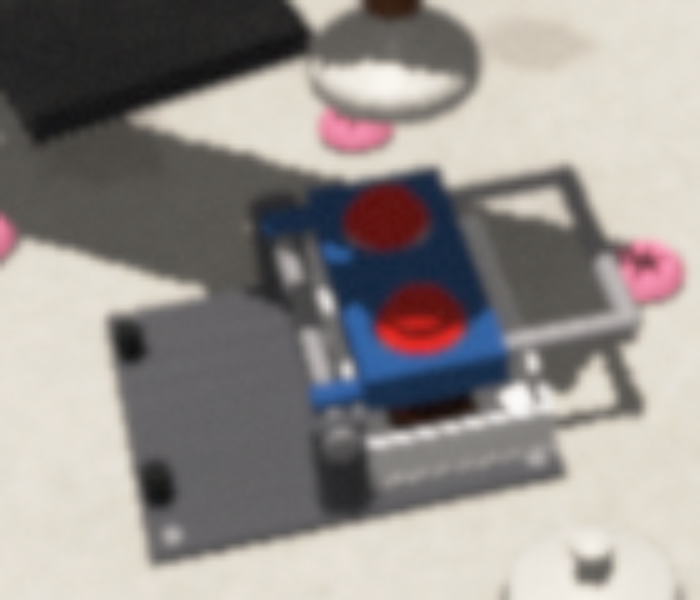

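Run:
```python
from h import *
s=robot.read_camera("side")
for p in [(-30,-39,19),(-30,-39,9),(-48,-39,14),(-30,-39,45),(-44,-39,45),(-44,-39,35),(-56,-12,45),(-56,-66,45),(-55,-79,30),(-55,-13,30)]: print(p,np.round((proj(s,st(np.array(p)/1e3,S))-[210,190])*5))
```

```text
(-30, -39, 19) [429. 398.]
(-30, -39, 9) [430. 416.]
(-48, -39, 14) [441. 440.]
(-30, -39, 45) [425. 349.]
(-44, -39, 45) [434. 375.]
(-44, -39, 35) [435. 394.]
(-56, -12, 45) [369. 412.]
(-56, -66, 45) [513. 382.]
(-55, -79, 30) [547. 402.]
(-55, -13, 30) [374. 438.]
```

Knocker a's medallion is visible in the tray gap at (430,410), where a fallen one projects. Knocker b was pressed to the same depth and force. Next I set the tamper back.

```bash
python3 -m inch '{"slide":[[0.02,-0.037,0],[0.02,-0.037,0],[0.02,-0.037,0],[0.02,-0.037,0],[0.02,-0.037,0.02],[0,0,0.03],[0,0,0]],"turn":[0.01,0,0,0,0,0,0],"hand":[0,0,0,0,0,0,0]}'
python3 -c "
from h import *
to([.665,-.170,.0534],-.24)"
```

```text
time: 14.75
tcp_pos: [0.6597, -0.1595, 0.1435]
ee_rot: [0.009, 0.993, -0.121, -0.017]
force: [-2.0, -0.4, -5.8]
finger_gap: 0.0375
slide [0.0105 0.007  0.09  ] turn -0.002 z [-0.037 -0.013 -0.999] tcp [ 0.6597 -0.1595  0.1435] F [-2.  -0.4 -5.8] gap 0.0375 t 14.75
```

```bash
python3 -m inch '{"slide":[[0.005,0.004,0.02],[0.003,0.003,0.025],[0.002,0,0.02],[0,0,0.012],[0,0,0.004]],"turn":[0,0,0,0,0],"hand":[0,0,0,0,0]}'
python3 -c "
from h import *
to([.665,-.170,.0534],-.24)"
```

```text
time: 15.25
tcp_pos: [0.6631, -0.1691, 0.0567]
ee_rot: [0.008, 0.992, -0.121, -0.02]
force: [-0.5, -0.0, -3.9]
finger_gap: 0.0377
slide [0.0022 0.0004 0.0033] turn -0.002 z [-0.042 -0.011 -0.999] tcp [ 0.6631 -0.1691  0.0567] F [-0.5 -0.  -3.9] gap 0.0377 t 15.25
```

```bash
python3 -m inch '{"slide":[[0,0,0.002],[0,0,0.001],[0,0,0.001]],"turn":[0,0,0],"hand":[0,0,0]}'
```

```text
time: 15.55
tcp_pos: [0.6635, -0.1697, 0.0547]
ee_rot: [0.008, 0.992, -0.121, -0.019]
force: [-1.0, -0.0, -3.8]
finger_gap: 0.0374
```

```bash
python3 -m inch '{"slide":[[0,0,0.002],[0,0,0.001]],"turn":[0,0],"hand":[0,0]}';python3 -m inch '{"slide":[[0,0,0.002],[0,0,0]],"turn":[0,0],"hand":[0,0]}'
```

```text
time: 15.75
tcp_pos: [0.6641, -0.17, 0.0547]
ee_rot: [0.008, 0.992, -0.121, -0.018]
force: [-1.0, 0.6, -2.0]
finger_gap: 0.0378
time: 15.95
tcp_pos: [0.6647, -0.1704, 0.055]
ee_rot: [0.007, 0.992, -0.121, -0.017]
force: [0.2, 0.2, -4.7]
finger_gap: 0.038
```

```bash
python3 -m inch '{"slide":[[0,0,0.002],[0,0,0.001],[0,0,0],[0,0,0],[0,0,0],[0,0,0]],"turn":[0,0,0,0,0,0],"hand":[0,0.5,0.6,0.8,0.85,0.85]}'
python3 -m inch '{"slide":[[0,0,-0.015],[0,0,-0.03],[0,0,-0.035],[0,0,-0.035],[0,0,-0.02],[0,0,0]],"turn":[0,0,0,0,0,0],"hand":[0.85,0.85,0.85,0.85,0.5,0.5]}'
python3 - <<'E'
from h import *
import cv2
to(st(np.array([0,-.115,.16]),S),-.238);print(robot.sense()['joints'])
s=robot.read_camera("side")
cv2.imwrite("pics/p9.png",cv2.resize(s["image"][140:310,210:390],None,fx=3,fy=3)[:,:,::-1])
E
```

```text
time: 16.55
tcp_pos: [0.6673, -0.1712, 0.054]
ee_rot: [0.008, 0.993, -0.121, -0.014]
force: [0.7, 0.2, -0.3]
finger_gap: 0.0725
time: 17.15
tcp_pos: [0.6717, -0.1706, 0.1985]
ee_rot: [0.009, 0.992, -0.122, -0.013]
force: [-0.2, -0.6, -0.4]
finger_gap: 0.0447
slide [-0.0297  0.1628  0.0425] turn -0.006 z [-0.029 -0.014 -0.999] tcp [ 0.6717 -0.1706  0.1985] F [-0.2 -0.6 -0.4] gap 0.0447 t 17.15
[-0.36117236  0.67829551  0.81504041  1.55621253 -0.49738381  1.15555706
  0.3125836 ]
```

View pics/p9.png

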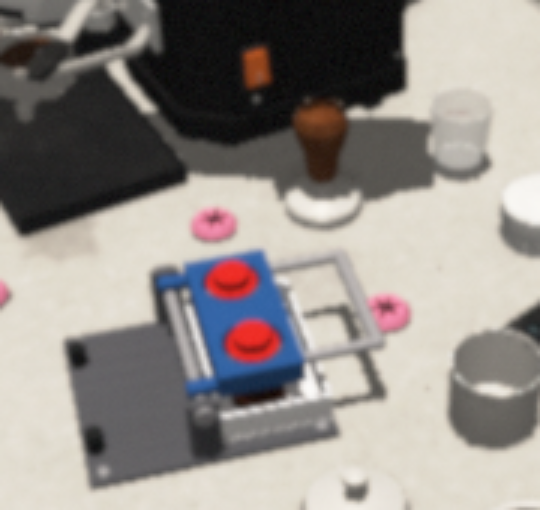

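```bash
python3 -m inch '{"slide":[[-0.006,0.033,0],[-0.006,0.033,0],[-0.006,0.033,0],[-0.006,0.033,0.01],[-0.004,0.028,0.02],[0,0,0.01]],"turn":[0,0,0,0,0,0],"hand":[0.5,0.5,0.5,0.5,0.5,0.5]}'
python3 -c "
from h import *
to(st(np.array([0,-.115,.034]),S),-.238)"
```

```text
time: 17.8
tcp_pos: [0.6012, -0.3208, 0.1557]
ee_rot: [0.008, 0.993, -0.119, -0.016]
force: [-0.8, -0.4, 0.2]
finger_gap: 0.0426
slide [ 0.0052 -0.0015  0.1216] turn -0.001 z [-0.035 -0.011 -0.999] tcp [ 0.6012 -0.3208  0.1557] F [-0.8 -0.4  0.2] gap 0.0426 t 17.8
```

```bash
python3 -m inch '{"slide":[[0.002,0,0.03],[0.002,0,0.03],[0.002,0,0.03],[0,0,0.015]],"turn":[0,0,0,0],"hand":[0.5,0.5,0.5,0.5]}'
python3 -c "
from h import *
to(st(np.array([0,-.115,.034]),S),-.238)"
```

```text
time: 18.2
tcp_pos: [0.6017, -0.3225, 0.0441]
ee_rot: [0.007, 0.993, -0.12, -0.018]
force: [-0.5, 1.0, 0.1]
finger_gap: 0.0428
slide [ 0.0009 -0.0008  0.0101] turn -0.003 z [-0.037 -0.009 -0.999] tcp [ 0.6017 -0.3225  0.0441] F [-0.5  1.   0.1] gap 0.0428 t 18.2
```

```bash
python3 -m inch '{"slide":[[0.001,-0.001,0.008],[0,0,0.002],[0,0,0],[0,0,0],[0,0,0],[0,0,0]],"turn":[0,0,0,0,0,0],"hand":[0.5,0.5,0,0,0,0]}'
python3 -c "
from h import *
arc([170,160,150,140,130,120,110,100,90])"
```

```text
time: 18.8
tcp_pos: [0.6022, -0.3201, 0.0335]
ee_rot: [0.006, 0.993, -0.12, -0.019]
force: [-0.9, 0.3, -2.3]
finger_gap: 0.0076
phi 176.27623869587532 R 0.11521397499688603 along 0.0020964369533278196 F [-0.9  0.3 -2.3] gap 0.007634478661242812 z [-0.039 -0.007 -0.999] t 18.8 j [-0.06  0.84  0.68  1.68 -0.61  0.89  0.64]
170 [-0.002, 0.0023, -0.0124]
160 [-0.0059, 0.0003, -0.0192]
150 [-0.0092, 0.0003, -0.0179]
140 [-0.0121, 0.0003, -0.016]
130 [-0.0147, 0.0003, -0.0137]
120 [-0.0169, 0.0002, -0.0109]
110 [-0.0185, 0.0002, -0.0078]
100 [-0.0196, 0.0001, -0.0045]
90 [-0.0201, 0.0001, -0.001]
```

```bash
python3 -m inch '{"slide":[[-0.001,0.001,-0.0124],[-0.006,0,-0.019],[-0.009,0,-0.018],[-0.012,0,-0.016],[-0.0147,0,-0.0137]],"turn":[0,0,0,0,0],"hand":[0,0,0,0,0]}'
python3 -c "
from h import *
arc([120,110,100,90,80,70,60])"
```

```text
time: 19.3
tcp_pos: [0.5603, -0.3097, 0.1187]
ee_rot: [0.006, 0.993, -0.12, -0.021]
force: [-3.2, -0.2, -12.5]
finger_gap: 0.0078
phi 127.8052196925649 R 0.11736241148872889 along 0.0023074052409424953 F [ -3.2  -0.2 -12.5] gap 0.007755044655204752 z [-0.043 -0.006 -0.999] t 19.3 j [-0.13  0.68  0.77  1.75 -0.53  0.97  0.61]
120 [-0.0134, 0.0025, -0.0082]
110 [-0.0185, 0.0002, -0.0078]
100 [-0.0196, 0.0001, -0.0044]
90 [-0.0201, 0.0001, -0.0009]
80 [-0.0199, 0.0, 0.0026]
70 [-0.0192, -0.0, 0.006]
60 [-0.0179, -0.0001, 0.0092]
```

```bash
python3 -m inch '{"slide":[[-0.014,0.001,-0.006],[-0.0185,0,-0.0065],[-0.0196,0,-0.003],[-0.020,0,0],[-0.0199,0,0.0035],[-0.019,0,0.006]],"turn":[0,0,0,0,0,0],"hand":[0,0,0,0,0,0]}'
python3 -c "
from h import *
arc([60,50,40,30,20,10,0,-4])"
```

```text
time: 19.9
tcp_pos: [0.4592, -0.2848, 0.1433]
ee_rot: [0.006, 0.993, -0.119, -0.005]
force: [7.4, -0.5, -11.1]
finger_gap: 0.0077
phi 74.35778354132127 R 0.12179213412470405 along 0.002600513290643306 F [  7.4  -0.5 -11.1] gap 0.007652021029679357 z [-0.011 -0.01  -1.   ] t 19.9 j [-0.21  0.49  0.85  2.   -0.46  0.86  0.64]
60 [-0.0265, 0.0025, 0.0114]
50 [-0.0164, -0.0001, 0.0117]
40 [-0.0141, -0.0002, 0.0143]
30 [-0.0114, -0.0002, 0.0166]
20 [-0.0083, -0.0002, 0.0183]
10 [-0.005, -0.0002, 0.0195]
0 [-0.0016, -0.0002, 0.02]
-4 [0.0004, -0.0001, 0.008]
```

```bash
python3 -m inch '{"slide":[[-0.008,0.001,0.007],[-0.015,0,0.010],[-0.016,0,0.012]],"turn":[0,0,0],"hand":[0,0,0]}'
python3 -c "
from h import *
arc([40,30,20,10,0,-4])"
```

```text
time: 20.2
tcp_pos: [0.423, -0.2758, 0.1234]
ee_rot: [0.001, 0.993, -0.12, 0.002]
force: [4.5, 0.6, -2.2]
finger_gap: 0.0076
phi 54.171237580264105 R 0.12014563389045564 along 0.0026820027803299527 F [ 4.5  0.6 -2.2] gap 0.007617907971673316 z [ 0.003 -0.003 -1.   ] t 20.2 j [-0.2   0.45  0.83  2.1  -0.48  0.78  0.69]
40 [-0.0209, 0.0027, 0.0193]
30 [-0.0116, -0.0, 0.0164]
20 [-0.0086, -0.0, 0.0182]
10 [-0.0053, -0.0, 0.0194]
0 [-0.0018, -0.0, 0.02]
-4 [0.0003, -0.0, 0.008]
```

```bash
python3 -m inch '{"slide":[[-0.009,0.001,0.013],[-0.013,0,0.015],[-0.011,0,0.017],[-0.0085,0,0.018]],"turn":[0,0,0,0],"hand":[0,0,0,0]}'
python3 -c "
from h import *
arc([10,0,-4])"
```

```text
time: 20.6
tcp_pos: [0.3845, -0.2662, 0.067]
ee_rot: [-0.002, 0.993, -0.121, 0.009]
force: [8.2, 0.6, 0.2]
finger_gap: 0.0075
phi 20.388941984110392 R 0.11765211457839085 along 0.002765240487158479 F [8.2 0.6 0.2] gap 0.00748980328784717 z [ 0.018  0.003 -1.   ] t 20.6 j [-0.11  0.48  0.73  2.22 -0.59  0.62  0.82]
10 [-0.0058, 0.0029, 0.02]
0 [-0.0021, 0.0001, 0.02]
-4 [0.0001, 0.0001, 0.008]
```

```bash
python3 -m inch '{"slide":[[-0.004,0.001,0.018],[-0.001,0,0.018],[0,0,0.008]],"turn":[0,0,0],"hand":[0,0,0]}'
python3 -m inch '{"slide":[[0,0,0.004],[0,0,0.002]],"turn":[0,0],"hand":[0,0]}'
python3 -c "
from h import *
arc([-4])"
```

```text
time: 20.9
tcp_pos: [0.38, -0.2649, 0.0252]
ee_rot: [-0.005, 0.993, -0.121, 0.011]
force: [-1.1, 2.5, 4.9]
finger_gap: 0.0075
time: 21.1
tcp_pos: [0.3801, -0.265, 0.0222]
ee_rot: [-0.007, 0.992, -0.122, 0.012]
force: [-9.5, 8.4, 42.3]
finger_gap: 0.0075
phi -1.8958938985338871 R 0.11505182476759758 along 0.002641092526808546 F [-9.5  8.4 42.3] gap 0.00746982591635252 z [ 0.026  0.012 -1.   ] t 21.1 j [ 0.    0.55  0.61  2.24 -0.7   0.52  0.92]
-4 [0.0001, 0.0027, 0.0042]
```

```bash
python3 -m inch '{"slide":[[0,0,-0.002],[0,0,0],[0,0,0],[0,0,0],[0,0,-0.015],[0,0,-0.035],[0,0,-0.045],[0,0,-0.045],[0,0,-0.045],[0,0,-0.04],[0,0,0]],"turn":[0,0,0,0,0,0,0,0,0,0,0],"hand":[0,0.5,0.5,0.5,0.5,0.5,0.5,0.5,0.5,0.5,0.5]}'
python3 -m inch '{"slide":[[0,0.045,0],[0,0.045,0],[0,0.045,0],[0,0.045,0],[0,0.04,0],[0,0,0]],"turn":[0.1,0.1,0.1,0.1,0.1,0],"hand":[0.5,0.5,0.5,0.5,0.5,0.5]}'
python3 - <<'E'
from h import *
import cv2
t=robot.read_camera("top");s=robot.read_camera("side")
a=cv2.resize(t["image"][150:400,180:430],None,fx=1.6,fy=1.6);b=cv2.resize(s["image"][150:330,190:370],(400,400))
cv2.imwrite("pics/p10.png",np.hstack([a,b])[:,:,::-1]); print(robot.sense()['time'],(proj(t,st(np.array([0,.115,.037]),S))-[180,150])*1.6)
E
```

```text
time: 22.2
tcp_pos: [0.375, -0.2711, 0.2597]
ee_rot: [-0.006, 0.992, -0.124, 0.013]
force: [1.4, 0.2, 0.1]
finger_gap: 0.0425
time: 22.8
tcp_pos: [0.2834, -0.4718, 0.2528]
ee_rot: [-0.011, 0.93, -0.368, 0.012]
force: [0.3, -0.5, 0.3]
finger_gap: 0.0429
22.9 [159.32233948 358.30440577]
```

View pics/p10.png

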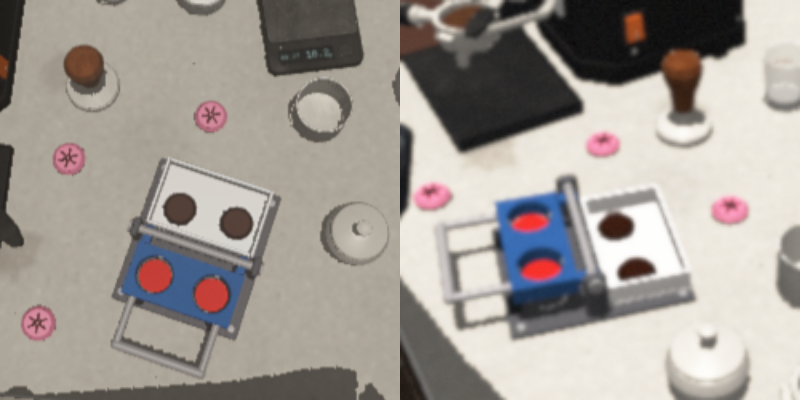

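Run:
```python
from h import *
import cv2
a=cv2.imread("pics/top0.png",0)[340:392,240:325].astype(np.float32)
t=robot.read_camera("top");b=cv2.cvtColor(t["image"],cv2.COLOR_RGB2GRAY)[340:392,240:325].astype(np.float32)
print(cv2.phaseCorrelate(a,b),np.abs(a-b).mean())
a=cv2.imread("pics/side0.png",0)[245:300,200:236].astype(np.float32)
s=robot.read_camera("side");b=cv2.cvtColor(s["image"],cv2.COLOR_RGB2GRAY)[245:300,200:236].astype(np.float32)
print(cv2.phaseCorrelate(a,b),np.abs(a-b).mean())
f=.018
for p in [(0,115,37),(0,115,47)]: print(proj(s,st(np.array(p)/1e3,S)),proj(t,st(np.array(p)/1e3,S)))
```

```text
((0.03133338208788672, -0.011714740830313985), 0.7255069830780657) 7.781448
((0.021546927630037516, -0.49217561908658425), 0.7403054751731731) 23.048485
[210.91860948 268.56470898] [279.57646218 373.94025361]
[209.95452544 264.74747854] [279.24932441 374.04837182]
```

```bash
python3 -c "
from cell import robot
print(robot.hand_in())"
```

```text
the job is handed in; nothing more can be done
None
```

I finished the job and handed it in at about 23 s of the 64 s allowed; no verdict came back. I swung the mould over by its bar and pressed both knockers home with the tamper. I then set the tamper back on the bare worktop and swung the empty mould back.

**What the last pictures showed:**
- Both brown medallions lie in the white tray, and the mould is empty.
- The tamper stands upright about where it was at first.
- The pink discs look unmoved, and so do the sugar pot, cup and glass where the pictures show them.
- The arm is clear of everything.

**What did not agree or was not checked:**
- **Mould position:** the top view matches the first picture, but the side view puts the bar about half a pixel high, roughly 1 mm. The mould may rest about 0.01 rad off its stop.
- **Force at the stop:** the wrist read 42 N as the mould reached its stop on the way back. That went through the finger pads on the bar. It is far below the 120 N wrist limit, but just over the 40 N named for the arm and gripper body.
- **Grip on the bar:** the bar slipped about 4 mm along the finger pads during the return swing.
- **Order of the drops:** while the mould was over, I could see only medallion a in the tray. Medallion b was hidden, so I relied on its knocker being pressed to the same depth and force; the last pictures show it in the tray.

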